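Raise the lane's stop arm and push the carton through

TASK

With the fingertips only, push the yellow counterweighted stop arm up by its black roller handle, past its balance point, so that it stays raised by itself. Then gently push the brown carton along its lane past the raised arm until it just rests against the end stop, without ramming it. Do not grip or lift anything, and leave the blue tin, the pale bush and the maroon jar where they stand.

Things in the scene. Friction and masses are not known exactly. Their poses are not given: they have to be found in the camera images.
- lane: Fixed lane; its own frame, z up. Origin: bench top, middle of the lane's width, straight under the lowered arm. Grey floor 6 mm thick along y from -170 to +200 mm, between aluminium rails (inner faces x = -40 and +40 mm, tops 20 mm above the bench). The carton waits on the +y side and goes towards -y. A rest post, 53 mm tall, stands at x = -66, y = 0 mm on the robot's side.
- end_stop (a point): Middle of the end stop's rubber face, on the lane floor: lane x = 0, y = -150, z = 6 mm. The stop is 50 mm tall and 97 mm wide. A seated carton touches it, its centre then 60 mm from this point (lane y = -90 mm).
- gate (a joint): Angle of the stop arm about its hinge (lane y axis), rad. 0: down, level across the lane, blocking it. Grows as it swings up and away from the robot, to its stop at 1.66. Below the balance point (about 0.75) it sinks back to 0; beyond it, it goes on by its own weight, damped, to 1.66 within 1 to 2 s and stays. About 2 N at the handle raises it.
- gate_pivot (a point): Point on the arm's hinge axis: lane x = +105, y = 0, z = 62 mm, in a blue bracket 80 mm tall (x 87 to 123 mm). The arm is a yellow and red bar, 16 mm square; when down it is level at this height and reaches 198 mm from the hinge towards lane -x (the robot); there a square post rises from it, 190 mm from the hinge, to the handle.
- gate_handle (a point): Centre of the handle: black free-turning roller, 26 mm diameter, 90 mm long, along the lane's y axis, the square post under its middle. Arm down: lane x = -85, y = 0, z = 177 mm (190 mm before and 115 mm above gate_pivot). It moves on an arc of radius 222 mm about gate_pivot, up and away from the robot, at most 284 mm above the bench.
- carton: Brown cardboard carton with a pale label, closed, 69 mm (its x) by 120 mm (its y) by 68 mm tall, about 0.35 kg. Origin: centre of its underside. It stands on the lane's floor plate, long side along the lane, and slides between the rails. Seated against the end stop its centre is at lane y = -90 mm.
- grease_tin: Bystander: round blue tin with a copper-coloured top, 92 mm diameter, 46 mm tall, loose; origin at the centre of its underside.
- bush: Bystander: pale turned flanged bush with a bore, 44 mm diameter, 26 mm tall, loose; origin at the centre of its underside.
- jar: Bystander: maroon jar with a screw lid, 70 mm diameter, 138 mm tall, loose; origin at the centre of its underside.
Not all that is in view belongs to the job. Leave any turquoise look-alike of the carton alone.

How it is judged:
By the outcome, as a careful person would: the job done as asked, in the order asked, and still so for the second after the job is handed in, with the robot touching nothing.
It also fails if it takes over 54 s, if anything falls off the work surface, if the arm or the gripper's body presses on something with over 40 N, if the wrist force passes 120 N, or if a joint passes its speed limit or range.

ROBOT

A 7-joint arm with a two-finger parallel gripper is mounted at the origin on the work surface; the furniture and walls round the work are solid. World frame = base frame: x ahead of the robot, y to its left, z up, the work surface at z = 0. Lengths are in m, angles in rad, forces in N, time in s.
With the tool pointing down it reaches from about 0.425 to 0.925 m from the base axis. Payload 6.8 kg.
Tool frame: the origin (TCP) lies at the very end of the fingers, on their centre line; the grasp point (between the pads) lies 19 mm behind it; z points along the fingers, y is the line along which they close (so a half turn about z gives the same grasp; the last joint's range is limited). The gripper opens to 85 mm and grips with 20 to 120 N. Pads are 22 mm wide; open, the fingers measure 114 mm over their backs; the gripper's body (76 mm by 85 mm) begins 54 mm behind the grasp point. The pads swing forward as they close: fully open they stand 13 mm farther back than shut.
Start: joints at [-1.276, 0.477, 0.022, 1.555, -0.011, 1.109, -0.083], TCP at [0.265, 0.621, 0.231] pointing down, gripper open.
Joint ranges: [-2.96, 2.96], [-0.34, 2.1], [-1.41, 1.46], [0.24, 2.44], [-1.37, 4.51], [0.17, 1.92], [-2.96, 2.96]. Speed limits (rad/s): [2.39, 2.39, 3.14, 3.14, 3.14, 3.14, 3.14].

INTERFACE

Orientations are given as a unit quaternion [w, x, y, z].
In Python, from station import bot gives the robot as it stands. The module is installed in compiled form; this text tells all that it offers.
- The arm moves only by the shell command python3 -m jog 'ROWS' [OPENING] [FORCE]. ROWS is JSON, a list of rows, each a list of 4 numbers: the shift along the tool's x, y, z in cm, then the turn about the tool's z in rad. In form: [[x, y, z, spin], ...]. A call has 1 to 20 rows; each row is the pose to reach, as a shift and turn from the pose commanded when the call began, along the tool's axes at that moment; what a row does not reach only later rows make up. A row lasts 1/12 s, in which the tool goes at most 41.7 mm and 7.16 degrees, less where a joint would pass 70% of its speed; a pose out of reach is approached as far as the arm can. A call with a gripper value outside its range is refused whole. OPENING is the closure, from -1 (fully open) to 1 (shut), set as the call begins (- or left out, the last holds). The fingers move at their own pace and stop on an object; FORCE is the grip in N (left out, the last holds). Time passes only in rows, so rows that repeat a pose let the fingers close. It gives the time, the measured TCP pose, the force, the opening and the grip force at its end, in the units of the state.
- bot.get_obs(): the state, without advancing time (a new reading comes with each control period).
- bot.read_camera(name): name is "scene" or "top" or "wrist"; returns a dict with "pixels" (420x560x3 uint8, red, green, blue), "depth" (420x560 float32, m along the optical axis (not along the pixel's ray), 0 where there is no reading), "fovy" (degrees; the focal length in pixels is half the picture's height over the tangent of half this angle, whatever the lens; pixels are square), "cx", "cy" (the principal point, pixels), "pose" (4x4, takes a point from camera to world coordinates). Camera axes: x right, y down, z forward; pixel columns grow to the right and rows downward; lengths in m; the calibration is good to about 2 mm. The wrist camera is an equidistant fisheye: a pixel r from the principal point sees the ray r / f radians off the axis. A picture is of the moment at which its call begins.
- bot.hand_in(): hands the job in; it is judged then, once.
The state is a dict: "t": time; "q": joint angles; "joint_vel": joint speeds; "joint_torque": joint torques, N m; "eef_pos": TCP position; "tool_rot": TCP orientation; "contact_force": force on the tool from outside, world axes, zero at the start; "torque": the same for the moment, N m; "gripper_width": opening from 0.0 (shut) to 1.0 (fully open); "grasp_force": force on a finger pad.
Only numpy, scipy, OpenCV 4.12 (cv2) and the standard library are available. Lean on these libraries where they do the work, as an engineer would, in place of code of your own. Each camera call takes 0.05 s, during which the arm holds its last target. There are 200 camera calls.

## Working session

There is one attempt and no reset: what is moved stays moved. The work goes in short steps, Python scripts to look and compute and a shell command to move; the robot and the scene stay as the last step left them, time stands still between calls to the robot, and variables do not carry over. Pictures are saved under pics/ and viewed, at most 10 in all, crops included, and the job is handed in when it is done.

```bash
mkdir -p pics
cat > h.py <<'E'
import numpy as np, cv2
from station import bot
def cam(n):
    c=bot.read_camera(n); c['f']=c['pixels'].shape[0]/2/np.tan(np.radians(c['fovy'])/2); return c
def pts(c):
    d=c['depth']; v,u=np.mgrid[:d.shape[0],:d.shape[1]]
    P=np.stack([(u-c['cx'])/c['f']*d,(v-c['cy'])/c['f']*d,d],-1)
    return P@c['pose'][:3,:3].T+c['pose'][:3,3]
def save(c,n): cv2.imwrite(n,c['pixels'][:,:,::-1])
E
python3 - <<'E'
from h import *
np.set_printoptions(precision=3,suppress=True)
for n in('scene','top'):
    c=cam(n); save(c,f'pics/{n}0.png'); print(n,c['fovy'],c['cx'],c['cy'],c['pose'])
    np.savez(f'{n}0.npz',**{k:v for k,v in c.items()})
o=bot.get_obs(); print(o)
E
```

```text
scene 44.408822288505206 282.78411323289293 210.2311315270575 [[-0.496 -0.378  0.782 -0.533]
 [-0.869  0.222 -0.443  0.724]
 [-0.006 -0.899 -0.439  0.723]
 [ 0.     0.     0.     1.   ]]
top 44.65789760763248 276.7905464630402 202.8100545515422 [[ 0.004 -0.981  0.193  0.248]
 [-1.    -0.006 -0.007  0.134]
 [ 0.008 -0.193 -0.981  1.421]
 [ 0.     0.     0.     1.   ]]
{'t': 0.1, 'q': array([-1.276,  0.478,  0.022,  1.556, -0.011,  1.109, -0.083]), 'joint_vel': array([-0.001, -0.002,  0.001, -0.004, -0.   ,  0.   ,  0.   ]), 'joint_torque': array([  0.003, -59.776,   1.613, -28.195,   0.013,   0.005,   0.   ]), 'eef_pos': array([0.264, 0.62 , 0.23 ]), 'tool_rot': array([-0.   ,  0.2  ,  0.98 , -0.001]), 'contact_force': array([ 0.235, -0.228,  0.527]), 'torque': array([ 0.001,  0.057, -0.029]), 'grasp_force': 0.0, 'gripper_width': 1.0020874978563459}
```

View pics/scene0.png

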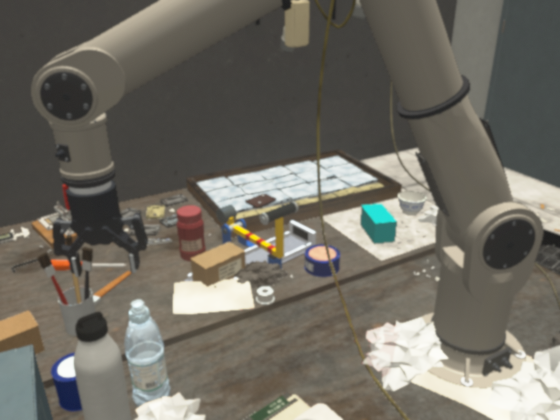

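View pics/top0.png

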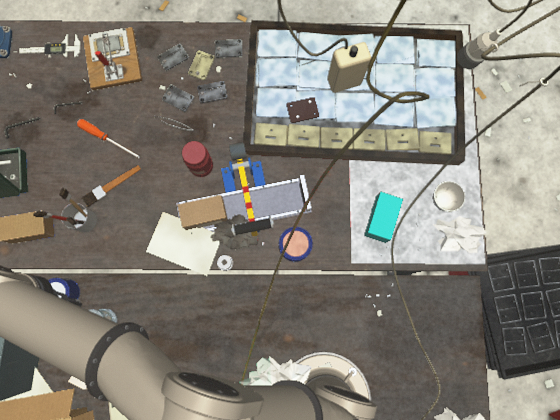

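Top view: candidates are the brown carton on the lane (203,211), the brown box at the left edge (25,228), the wooden board (112,57) and the turquoise look-alike (384,217). I choose (203,211), which is on the lane behind the yellow arm. The handle is at (252,227), the end stop at (305,193), the tin at (296,244), the bush at (224,262) and the jar at (197,158).

Run:
```python
from h import *
np.set_printoptions(precision=4,suppress=True)
c=dict(np.load('top0.npz')); P=pts(c); im=c['pixels']
cv2.imwrite('pics/crop.png',cv2.resize(im[130:280,140:330,::-1],None,fx=4,fy=4,interpolation=cv2.INTER_CUBIC))
hsv=cv2.cvtColor(im,cv2.COLOR_RGB2HSV)
for n in('top','scene'):
    c=dict(np.load(n+'0.npz')); P=pts(c); hsv=cv2.cvtColor(c['pixels'],cv2.COLOR_RGB2HSV)
    box=(P[...,0]>.4)&(P[...,0]<.8)&(P[...,1]>-.1)&(P[...,1]<.5)
    H,S,V=[hsv[...,i].astype(int) for i in range(3)]
    for name,m in dict(yellow=(H>20)&(H<35)&(S>150)&(V>120),brown=(H>8)&(H<20)&(S>80)&(V>90)&(P[...,2]>.05)&(P[...,2]<.09),black=(V<60)&(P[...,2]>.13)&(P[...,2]<.21),blue=(H>105)&(H<125)&(S>120),maroon=((H>170)|(H<5))&(S>100)&(V<160)&(P[...,2]>.03),
      rail=(S<40)&(V>140)&(P[...,2]>.012)&(P[...,2]<.07),copper=(H<15)&(S>50)&(P[...,2]>.035)&(P[...,2]<.055),pale=(S<60)&(V>150)&(P[...,2]>.018)&(P[...,2]<.035)).items():
        m=(m&box).astype(np.uint8); k,l,st,ce=cv2.connectedComponentsWithStats(m)
        for i in range(1,k):
            if st[i,4]>25:
                Q=P[l==i]; print(n,name,ce[i].round(),st[i,4],'med',np.median(Q,0),'lo',np.percentile(Q,3,0),'hi',np.percentile(Q,97,0))
```

```text
top yellow [243. 176.] 112 med [0.5881 0.2193 0.0696] lo [0.5631 0.209  0.0214] hi [0.6127 0.2286 0.0744]
top yellow [247. 197.] 52 med [0.5293 0.2056 0.0703] lo [0.518  0.1998 0.0657] hi [0.5429 0.2135 0.0746]
top yellow [250. 213.] 53 med [0.4857 0.1967 0.0708] lo [0.4742 0.1887 0.0658] hi [0.4973 0.2048 0.0754]
top brown [202. 211.] 1036 med [0.4892 0.3258 0.0738] lo [0.4544 0.2709 0.066 ] hi [0.5232 0.3805 0.0792]
top black [255. 226.] 187 med [0.4323 0.1763 0.1864] lo [0.4163 0.1446 0.1787] hi [0.4478 0.221  0.1928]
top blue [257. 173.] 249 med [0.6116 0.1812 0.0055] lo [ 0.5802  0.1641 -0.0012] hi [0.6455 0.201  0.0787]
top blue [228. 178.] 259 med [0.5959 0.2628 0.0053] lo [ 0.5625  0.2464 -0.001 ] hi [0.6269 0.2811 0.0772]
top blue [284. 236.] 53 med [0.4324 0.1076 0.0436] lo [0.4027 0.0873 0.0386] hi [0.4473 0.1157 0.0475]
top blue [306. 235.] 68 med [0.4331 0.0423 0.0442] lo [0.4006 0.032  0.0399] hi [0.4495 0.0723 0.0501]
top maroon [200. 163.] 268 med [0.6113 0.3237 0.1043] lo [0.6009 0.3097 0.0419] hi [0.6449 0.367  0.1385]
top rail [267. 112.] 177 med [0.7883 0.154  0.0
[... 4020 characters left out ...]
0371] lo [0.7575 0.023  0.0355] hi [0.7992 0.0896 0.0408]
scene copper [192. 246.] 85 med [0.6105 0.3469 0.0417] lo [0.6006 0.3186 0.036 ] hi [0.6385 0.3775 0.054 ]
scene copper [316. 251.] 74 med [0.4267 0.082  0.045 ] lo [0.402  0.0565 0.0434] hi [0.4403 0.108  0.0471]
scene pale [291. 196.] 185 med [ 0.7769 -0.0541  0.0303] lo [ 0.759  -0.0983  0.0212] hi [0.7988 0.0056 0.0333]
scene pale [244. 207.] 78 med [0.7843 0.1144 0.0299] lo [0.7717 0.0903 0.0198] hi [0.799  0.1445 0.0329]
scene pale [296. 250.] 56 med [0.492  0.102  0.0201] lo [0.4798 0.0547 0.0182] hi [0.5072 0.1453 0.0222]
scene pale [203. 291.] 1303 med [0.4315 0.4004 0.0225] lo [0.4018 0.2993 0.019 ] hi [0.482  0.4636 0.0274]
```

View pics/crop.png

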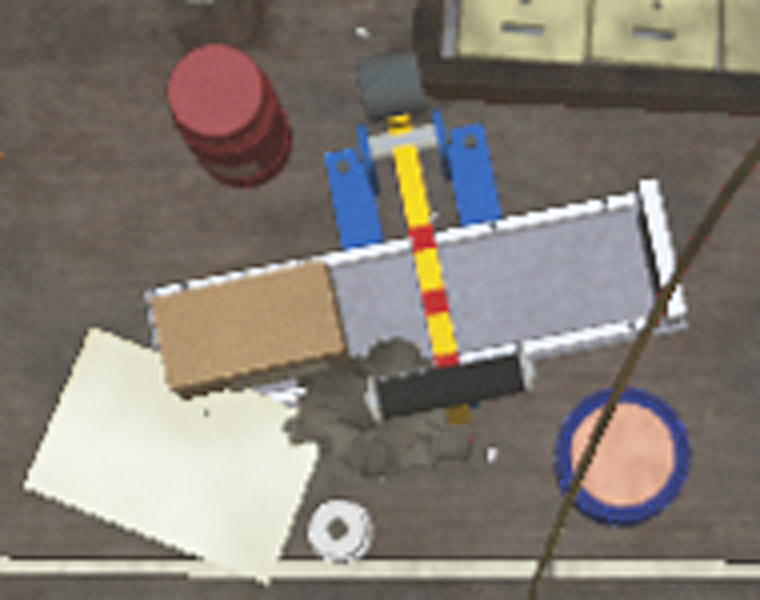

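The crop confirms the choice: a brown carton lies between the rails, and the yellow/red arm with its black roller crosses the lane ahead of it. The depth from both views agrees. That puts the lane origin at about (0.518, 0.206) with a yaw of 0.205 rad, the carton at lane y ≈ +0.124 and the handle at ≈ (0.434, 0.188, 0.177). First I shut the fingers and go to the robot's side of the roller, +28 mm along it to clear the post.

```bash
python3 -m jog '[[-1,-1,0,0],[-3,-3.5,0,-0.1],[-5.5,-6.5,0,-0.2],[-8,-9.5,0,-0.3],[-10.5,-12.5,0,-0.4],[-13,-15.5,0,-0.5],[-15.5,-18.5,0,-0.6],[-18,-21.5,0,-0.61],[-20.5,-24.5,0,-0.61],[-23,-27.5,0,-0.61],[-25.5,-30.5,0,-0.61],[-27,-32.2,0,-0.61],[-27.7,-33,0,-0.61],[-27.7,-33,0,-0.61],[-27.7,-33,0,-0.61],[-27.7,-33,0,-0.61]]' 1 20
python3 - <<'E'
from h import *
np.set_printoptions(precision=4,suppress=True)
c=cam('scene'); save(c,'pics/s1.png'); print(bot.get_obs())
o=np.array([.5178,.2057]);ex=np.array([.979,.204]);d=bot.get_obs()['eef_pos'][:2]-o; print('lane',d@ex,d@np.array([-.204,.979]))
# handle extents in lane frame, both start views
for n in('top','scene'):
    c=dict(np.load(n+'0.npz'));P=pts(c);L=(P[...,:2]-o)@np.array([[.979,-.204],[.204,.979]])
    m=(np.abs(L[...,0]+.085)<.03)&(np.abs(L[...,1])<.06)&(P[...,2]>.15)&(P[...,2]<.21)
    print(n,m.sum(),[np.percentile(a,[2,50,98]) for a in(L[m][:,0],L[m][:,1],P[m][:,2])])
E
```

```text
t: 1.43
eef_pos: [0.3896, 0.2107, 0.2313]
tool_rot: [-0.0, -0.105, 0.995, 0.0]
contact_force: [-0.3, 0.2, -0.5]
gripper_width: -0.002
grasp_force: 0.0
{'t': 1.4833, 'q': array([-0.7127,  0.0883,  0.0809,  2.0877, -0.0092,  0.9657,  1.1542]), 'joint_vel': array([-0.0024, -0.0022,  0.005 ,  0.0016,  0.0018, -0.0002,  0.004 ]), 'joint_torque': array([  0.4831, -31.8548,   0.7391, -25.7707,   0.0337,   0.0108,
        -0.0097]), 'eef_pos': array([0.3895, 0.2108, 0.2312]), 'tool_rot': array([-0.    , -0.1049,  0.9945,  0.0002]), 'contact_force': array([0.127 , 2.3185, 0.469 ]), 'torque': array([-0.0439,  0.0201, -0.0104]), 'grasp_force': 0.0, 'gripper_width': -0.0008344656545101943}
lane -0.12454966988079978 0.03114813935555019
top 435 [array([-0.0978, -0.0871, -0.0735]), array([-0.0495, -0.0014,  0.0464]), array([0.1771, 0.1872, 0.1937])]
scene 474 [array([-0.1001, -0.0931, -0.0756]), array([-0.0483,  0.0064,  0.0498]), array([0.1526, 0.1816, 0.1911])]
```

View pics/s1.png

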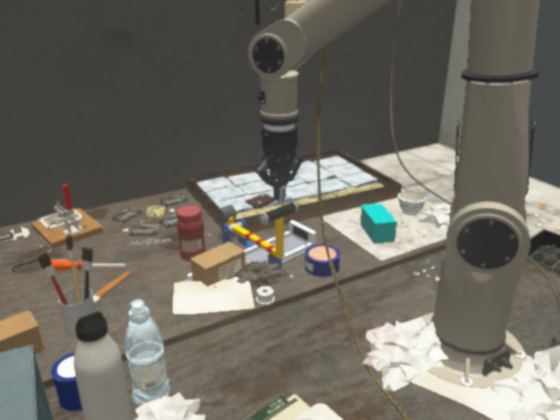

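The scene view shows the fingers shut just above and on the robot side of the roller (280,213), with nothing moved. Next I lower the tip to about 17 mm below the roller centre and move forward to touch it.

```bash
python3 -m jog '[[0,-0.3,1.5,0],[0,-0.3,3,0],[0,-0.3,4.5,0],[0,-0.3,6,0],[0,-0.3,7,0],[0,-0.3,7,0],[-0.5,-0.3,7,0],[-0.9,-0.3,7,0],[-1.1,-0.3,7,0],[-1.1,-0.3,7,0],[-1.1,-0.3,7,0]]'
```

```text
t: 2.4
eef_pos: [0.4019, 0.2084, 0.1618]
tool_rot: [0.0, -0.103, 0.995, 0.0]
contact_force: [-1.0, -0.3, -0.8]
gripper_width: 0.003
grasp_force: 0.0
```

```bash
python3 -m jog '[[-0.6,0,-0.5,0],[-1,0,-1.1,0],[-1.4,0,-1.6,0],[-1.8,0,-2.2,0],[-2.2,0,-2.7,0],[-2.7,0,-3.2,0],[-3.1,0,-3.7,0],[-3.6,0,-4.2,0],[-4.1,0,-4.6,0],[-4.6,0,-5.1,0],[-5.1,0,-5.5,0],[-5.6,0,-5.9,0],[-6.1,0,-6.3,0],[-6.6,0,-6.7,0],[-7.2,0,-7.1,0],[-7.7,0,-7.4,0],[-8.3,0,-7.8,0],[-8.9,0,-8.1,0],[-9.5,0,-8.4,0],[-10.1,0,-8.7,0]]'
python3 - <<'E'
from h import *
c=cam('scene'); cv2.imwrite('pics/s2.png',cv2.resize(c['pixels'][130:320,150:370,::-1],None,fx=3,fy=3))
E
```

```text
t: 4.07
eef_pos: [0.5009, 0.2292, 0.2486]
tool_rot: [0.0, -0.103, 0.995, 0.0]
contact_force: [-0.5, 0.3, 0.1]
gripper_width: 0.002
grasp_force: 0.2
```

View pics/s2.png

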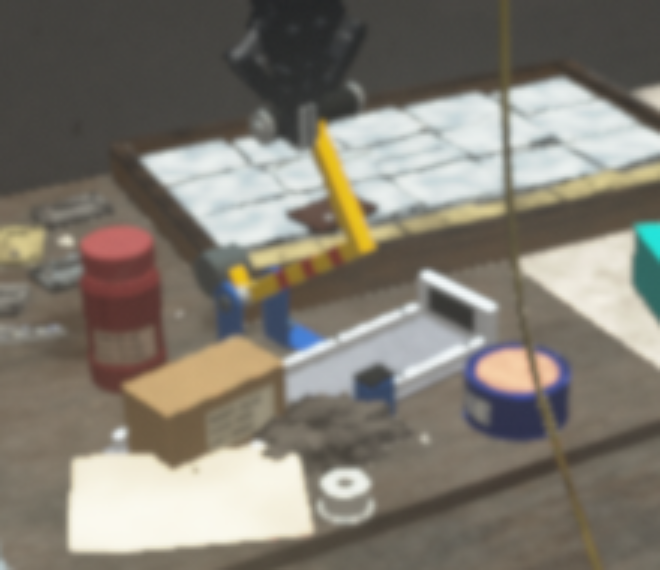

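The crop shows the arm raised to about 0.6 rad, held by the fingers at the roller (310,130), with the post clear. I continue along the arc past the balance point and then hold.

```bash
python3 -m jog '[[-0.6,0,-0.3,0],[-1.2,0,-0.5,0],[-1.8,0,-0.7,0],[-2.4,0,-1,0],[-3,0,-1.2,0],[-3.6,0,-1.3,0],[-4.2,0,-1.5,0],[-4.8,0,-1.6,0],[-5.4,0,-1.7,0],[-6,0,-1.8,0],[-6.4,0,-1.8,0],[-6.4,0,-1.8,0],[-6.4,0,-1.8,0],[-6.4,0,-1.8,0],[-6.4,0,-1.8,0],[-6.4,0,-1.8,0],[-6.4,0,-1.8,0],[-6.4,0,-1.8,0],[-6.4,0,-1.8,0],[-6.4,0,-1.8,0]]'
python3 - <<'E'
from h import *
c=cam('scene'); cv2.imwrite('pics/s3.png',cv2.resize(c['pixels'][130:320,150:370,::-1],None,fx=3,fy=3))
p=bot.get_obs()['eef_pos'];o=np.array([.5178,.2057]);d=p[:2]-o
print('lane',d@[.979,.204],d@[-.204,.979],p[2])
E
```

```text
t: 5.78
eef_pos: [0.5629, 0.2421, 0.2664]
tool_rot: [0.0, -0.103, 0.995, 0.0]
contact_force: [-0.5, 0.1, 0.6]
gripper_width: -0.004
grasp_force: 0.0
lane 0.05156293586499301 0.026424804319802524 0.2663192288413596
```

View pics/s3.png

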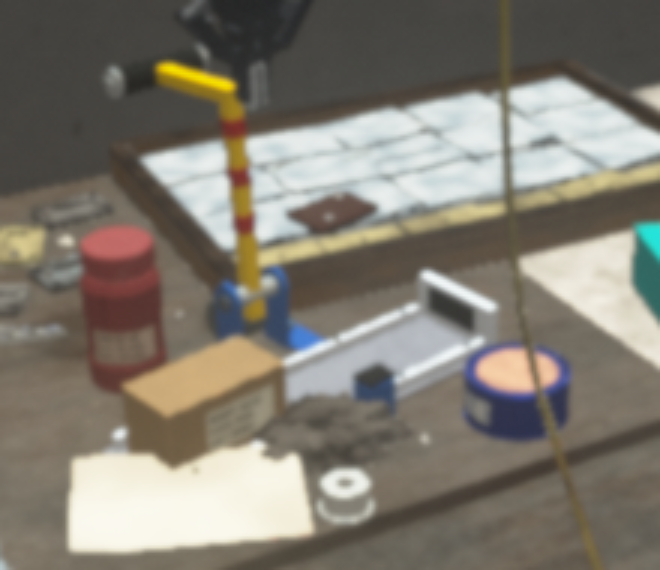

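The arm stands fully raised on its own: bar upright at (240,190), handle swung over to (130,78). The bystanders are unchanged. I back off, go behind the carton and descend.

```bash
python3 -m jog '[[1.5,0,0,0],[3.5,0,0,0],[5,0.5,0,0],[5.2,2,0,0],[5.2,4,0,0],[5.2,6.5,0,0],[5.2,9,0,0],[5.2,11.5,0,0],[5.2,14,0,0],[5.2,16.5,0,0],[5.2,18.5,0,0],[5.2,19.5,0,0],[5.2,19.9,0,0],[5.2,19.9,1,0],[5.2,19.9,3.5,0],[5.2,19.9,6.5,0],[5.2,19.9,9.5,0],[5.2,19.9,11.5,0],[5.2,19.9,12,0],[5.2,19.9,12,0]]'
python3 - <<'E'
from h import *
np.set_printoptions(precision=4,suppress=True)
p=bot.get_obs()['eef_pos'];o=np.array([.5178,.2057]);R=np.array([[.979,-.204],[.204,.979]])
print('lane',(p[:2]-o)@R,p[2])
c=dict(np.load('top0.npz'));P=pts(c);L=(P[...,:2]-o)@R
hsv=cv2.cvtColor(c['pixels'],cv2.COLOR_RGB2HSV)
m=(P[...,2]>.066)&(P[...,2]<.082)&(np.abs(L[...,0])<.05)&(L[...,1]>.03)&(L[...,1]<.25)
q=L[m];print(m.sum(),np.percentile(q,[1,50,99],0))
for y in(.2,.22,.24): 
  m=(np.abs(L[...,0])<.03)&(np.abs(L[...,1]-y)<.008); print(y,np.percentile(P[m][:,2],[5,50,95]))
E
```

```text
t: 7.5
eef_pos: [0.471, 0.4235, 0.1444]
tool_rot: [-0.001, -0.102, 0.995, -0.002]
contact_force: [1.3, -0.1, 0.9]
gripper_width: 0.0
grasp_force: 0.0
lane [-0.0014  0.2228] 0.14439110753906312
1078 [[-0.0334  0.0661]
 [-0.0016  0.1248]
 [ 0.0314  0.1835]]
0.2 [-0.0033  0.0244  0.0307]
0.22 [-0.0011  0.0251  0.0304]
0.24 [0.0196 0.0238 0.0281]
```

The surface behind the carton is a pad about 25 mm high, so I keep the tip at z = 44 mm, close to the carton's mid-height. I descend, touch, and push slowly.

```bash
python3 -m jog '[[0,0,2,0],[0,0,4.5,0],[0,0,7,0],[0,0,9,0],[0,0,10,0],[0,0,10,0],[0,0,10,0],[0,-0.5,10,0],[0,-1,10,0],[0,-1.4,10,0],[0,-1.7,10,0],[0,-2,10,0],[0,-2.2,10,0],[0,-2.4,10,0],[0,-2.7,10,0],[0,-3,10,0],[0,-3.3,10,0],[0,-3.6,10,0],[0,-4,10,0],[0,-4.4,10,0]]'
python3 -m jog '[[0,-0.4,0,0],[0,-0.8,0,0],[0,-1.2,0,0],[0,-1.6,0,0],[0,-2,0,0],[0,-2.4,0,0],[0,-2.8,0,0],[0,-3.2,0,0],[0,-3.6,0,0],[0,-4,0,0],[0,-4.4,0,0],[0,-4.8,0,0],[0,-5.2,0,0],[0,-5.6,0,0],[0,-6,0,0],[0,-6.4,0,0],[0,-6.8,0,0],[0,-7.2,0,0],[0,-7.6,0,0],[0,-8,0,0]]'
cat > m.py <<'E'
from h import *
np.set_printoptions(precision=4,suppress=True)
o=np.array([.5178,.2057]);R=np.array([[.979,-.204],[.204,.979]])
p=bot.get_obs()['eef_pos'];print('tcp lane',(p[:2]-o)@R,p[2])
for n in('top','scene'):
    c=cam(n);P=pts(c);L=(P[...,:2]-o)@R;h=cv2.cvtColor(c['pixels'],cv2.COLOR_RGB2HSV)
    m=(P[...,2]>.066)&(P[...,2]<.082)&(np.abs(L[...,0])<.05)&(L[...,1]>-.2)&(L[...,1]<.25)&(h[...,0]>8)&(h[...,0]<20)&(h[...,1]>70)
    print(n,m.sum(),np.percentile(L[m],[1,50,99],0))
    cv2.imwrite(f'pics/{n}_m.png',cv2.resize(c['pixels'][130:280,140:340,::-1] if n=='top' else c['pixels'][130:320,150:370,::-1],None,fx=3,fy=3))
E
python3 m.py
```

```text
t: 9.17
eef_pos: [0.4802, 0.383, 0.0464]
tool_rot: [0.0, -0.104, 0.995, 0.0]
contact_force: [0.3, 2.3, 0.2]
gripper_width: -0.002
grasp_force: 1.0
t: 10.83
eef_pos: [0.4967, 0.3045, 0.0463]
tool_rot: [0.0, -0.103, 0.995, 0.0]
contact_force: [-0.0, 1.9, 2.3]
gripper_width: 0.005
grasp_force: 1.3
tcp lane [-0.0005  0.101 ] 0.046326191040536174
top 451 [[-0.0345 -0.0329]
 [ 0.0002 -0.0069]
 [ 0.0258  0.0314]]
scene 617 [[-0.0378 -0.0323]
 [-0.0126  0.0232]
 [ 0.0272  0.0854]]
```

Front face is at lane y ≈ -0.033 and tracking well, so about 117 mm remain. I push most of it, slowing towards the end.

```bash
python3 -m jog '[[0,-0.4,0,0],[0,-0.8,0,0],[0,-1.2,0,0],[0,-1.6,0,0],[0,-2,0,0],[0,-2.4,0,0],[0,-2.8,0,0],[0,-3.2,0,0],[0,-3.6,0,0],[0,-4,0,0],[0,-4.4,0,0],[0,-4.8,0,0],[0,-5.2,0,0],[0,-5.6,0,0],[0,-6,0,0],[0,-6.4,0,0],[0,-6.8,0,0],[0,-7.2,0,0],[0,-7.6,0,0],[0,-8,0,0]]'
python3 -m jog '[[0,-0.3,0,0],[0,-0.6,0,0],[0,-0.9,0,0],[0,-1.2,0,0],[0,-1.5,0,0],[0,-1.7,0,0],[0,-1.9,0,0],[0,-2.1,0,0],[0,-2.3,0,0],[0,-2.4,0,0],[0,-2.5,0,0],[0,-2.6,0,0],[0,-2.7,0,0],[0,-2.8,0,0],[0,-2.8,0,0]]'
python3 m.py
```

```text
t: 12.6
eef_pos: [0.5131, 0.2261, 0.0463]
tool_rot: [-0.0, -0.103, 0.995, -0.0]
contact_force: [0.0, 1.3, -2.3]
gripper_width: 0.004
grasp_force: 0.6
t: 13.85
eef_pos: [0.5189, 0.1989, 0.0463]
tool_rot: [-0.0, -0.103, 0.995, -0.0]
contact_force: [-0.3, 0.2, -1.2]
gripper_width: 0.002
grasp_force: 0.3
tcp lane [-0.0004 -0.0069] 0.04628869262975128
top 260 [[-0.034  -0.1409]
 [ 0.003  -0.1256]
 [ 0.0266 -0.0995]]
scene 531 [[-0.0371 -0.1397]
 [-0.0143 -0.0834]
 [ 0.0274 -0.0205]]
```

Front face is at about -0.141, so 8–9 mm remain. I creep in 1 mm steps, reading the force between short calls.

```bash
python3 -m jog '[[0,-0.1,0,0],[0,-0.2,0,0],[0,-0.3,0,0],[0,-0.4,0,0],[0,-0.5,0,0],[0,-0.6,0,0],[0,-0.6,0,0]]'
python3 -m jog '[[0,-0.05,0,0],[0,-0.1,0,0],[0,-0.1,0,0]]'
python3 -m jog '[[0,-0.05,0,0],[0,-0.1,0,0],[0,-0.1,0,0]]'
python3 m.py
```

```text
t: 14.53
eef_pos: [0.5201, 0.1929, 0.0463]
tool_rot: [-0.0, -0.103, 0.995, -0.0]
contact_force: [0.2, 0.4, -1.3]
gripper_width: -0.004
grasp_force: 0.3
t: 14.78
eef_pos: [0.5203, 0.1922, 0.0463]
tool_rot: [0.0, -0.103, 0.995, 0.0]
contact_force: [-1.6, 1.0, -0.3]
gripper_width: -0.001
grasp_force: 0.5
t: 15.03
eef_pos: [0.5205, 0.1912, 0.0463]
tool_rot: [0.0, -0.103, 0.995, 0.0]
contact_force: [0.1, 1.7, 0.2]
gripper_width: 0.004
grasp_force: 0.6
tcp lane [-0.0003 -0.0147] 0.04630727069974917
top 257 [[-0.0344 -0.1492]
 [ 0.0021 -0.1344]
 [ 0.0268 -0.1086]]
scene 529 [[-0.0376 -0.1476]
 [-0.0149 -0.0919]
 [ 0.0267 -0.0288]]
```

```bash
for i in 1 ; do :; done
python3 -m jog '[[0,-0.05,0,0],[0,-0.1,0,0],[0,-0.1,0,0]]' | grep -E 'pos|force'
python3 -m jog '[[0,-0.05,0,0],[0,-0.1,0,0],[0,-0.1,0,0]]' | grep -E 'pos|force'
```

```text
eef_pos: [0.5206, 0.1903, 0.0463]
contact_force: [-0.1, 1.5, -1.1]
grasp_force: 0.8
eef_pos: [0.5206, 0.1902, 0.0463]
contact_force: [-1.7, 5.3, -0.6]
grasp_force: 2.5
```

The TCP stopped advancing and the force rose to about 5 N, so the carton is seated. I back off, lift clear and check.

```bash
python3 -m jog '[[0,0.2,0,0],[0,0.5,0,0],[0,1.2,0,0],[0,2.5,0,0],[0,4,0,0],[0,6,0,0],[0,8,-0.5,0],[0,10,-2,0],[0,12,-4,0],[0,14,-7,0],[0,16,-10,0],[0,18,-13,0],[0,19,-15,0],[0,20,-15,0],[0,20,-15,0],[0,20,-15,0]]'
python3 m.py
python3 - <<'E'
import cv2,numpy as np
a=cv2.imread('pics/top_m.png');b=cv2.imread('pics/scene_m.png')
f=lambda x:cv2.resize(x,(400,int(x.shape[0]*400/x.shape[1])));a,b=f(a),f(b);h=min(len(a),len(b))
cv2.imwrite('pics/final.png',np.hstack([a[:h],b[:h]]))
E
```

```text
t: 16.97
eef_pos: [0.4787, 0.3853, 0.1953]
tool_rot: [-0.001, -0.104, 0.995, -0.001]
contact_force: [-0.6, 0.3, 0.2]
gripper_width: 0.003
grasp_force: 0.0
tcp lane [-0.0016  0.1838] 0.19525138912382173
top 1000 [[-0.0344 -0.1493]
 [-0.0044 -0.0907]
 [ 0.0266 -0.0332]]
scene 611 [[-0.0377 -0.1486]
 [-0.0086 -0.0839]
 [ 0.0286 -0.0289]]
```

View pics/final.png

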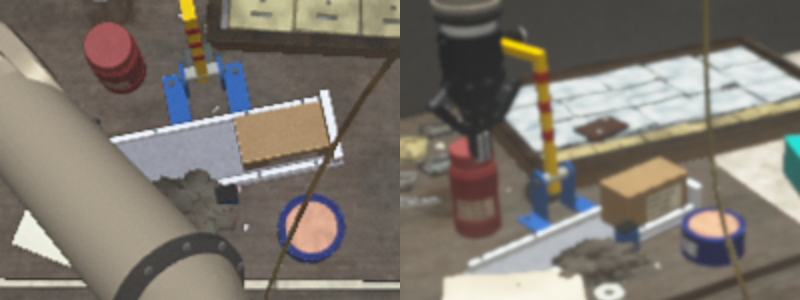

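The carton sits against the end stop, with its centre measured at lane y ≈ -0.0907. The arm is upright, the jar, tin and bush are in place, and the robot is clear. Handing in.

```bash
python3 -c "
from station import bot
print(bot.hand_in())"
```

```text
the job is handed in; nothing more can be done
None
```

I handed the job in at about 17 s: the stop arm stays raised by itself, the carton was pushed gently (about 5 N) against the end stop, and the tin, bush and jar were not touched; the hand-in returned no verdict.

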